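# Lift a sagging bolt over its bent keeper and hold the spring gate ajar

### The job

The little gauge cage on the bench is bolted shut, and its bolt has sagged so that the hooked nose hangs behind the bent-up lip of the keeper. Take the bolt by its black ball knob, lift it over the lip as you draw it back all the way (do not force it against the keeper), then with the knob swing the gate about 30 degrees open so that I can reach in for the check weight. The gate springs shut by itself, so finish while still holding the knob, with the gate ajar and still, and leave the loose things on the bench and in the cage where they are.

Things in the scene. Friction and masses are not known exactly. Their poses are not given: they have to be found in the camera images.
- guard_cage: fixed gauge cage, blue frame with wire bars, 120 (x) x 199 (y) x 118 mm high; origin at the centre of its underside, z up. Own -x side is the front with the gate. Gate hinge at the own +y end (nearer the robot), keeper at the own -y end. The bolt is drawn toward own +y; the gate swings out to the front, free edge moving to own -x. Only the knob stands above 118 mm
- knob (a point): centre of the black ball knob (22 mm ball on an upright 7 mm stem), at the start 137 mm above the bench, 10 mm in front of the cage's front face and about 136 mm from the hinge axis. The ball's underside is 39 mm above the rod's axis and 8 mm above the cage top; free room all round and above. The stem leans with the rod, at the start 4 mm toward the keeper
- pull_knob: the same knob with its stem, fixed to the bolt; origin at the foot of the stem on the rod's axis, 50 mm below the ball's centre; own z along the stem
- gate_hinge (a point): a point on the gate's upright hinge axis, 140 mm above the bench; fixed to the cage, with the cage's axes (own z up)
- keeper_lip (a point): middle of the top edge of the keeper's bent-up lip, 78 mm above the bench. The keeper is a brass staple on the far front post; the rod passes through it above the lip; the nose hangs behind the lip, 9 mm below its top, with about 3 mm of play before striking it. The nose clears the lip once the knob is raised 6.5 mm or more
- keeper: the keeper (fixed); same origin and axes as the cage
- barrel (a joint): lift of the sagging bolt, rad: 0 hanging (start), 0.064 the nose just clears the lip, 0.085 rod level, 0.14 upper stop (knob 13 mm up when shot, 11 mm when drawn). It turns on a level screw 97 mm behind the knob (61 mm when drawn): knob raised 10 mm = about 0.10. It falls back by its own weight, about 1.5 N at the knob
- bolt (a joint): draw of the bolt along its rod, m: about 0 shot into the keeper, clear of the keeper from 0.026, 0.036 end of travel (-0.006 the other stop); slides with about 1 N of friction and stays where it is left
- gate (a joint): opening of the gate about its upright hinge, rad: 0 shut, grows as it swings out to the front, stop at 1.4. A spring shuts it with 0.2 Nm at 0 and 0.31 Nm at 0.52 rad (2 to 3.5 N at the knob). The leaf is 160 mm wide, 18 to 112 mm above the bench
- solvent_bottle: small white squeeze bottle with red spout, 46 mm across, 130 mm tall, standing loose behind the micrometer stand (not the one at the far left); origin at its foot
- scissors: black scissors lying loose on the bench, 62x162x8 mm; origin at the underside's centre
- pencil_green: green pencil lying loose on the bench, 6x169x7 mm; origin at the underside's centre
- marker_black: white-and-black marker lying loose on the bench, 13x146x15 mm; origin at the underside's centre
- eraser: blue and white eraser lying loose on the bench, 20x42x12 mm; origin at the underside's centre
- test_weight: 100 g check weight standing loose inside the cage, 22 mm across, 37 mm tall; origin at its foot
- ring_gauge: steel setting ring lying loose inside the cage, 48 mm across, 14 mm high; origin at its foot

How it is judged (in metres and radians):
On the way, in this order (a step that is already met when the one before it is completed fails the run):
1. the bolt is lifted while still in the keeper (value of joint barrel above 0.045 rad and value of joint bolt below 0.022 m), for 0.05 s.
2. the bolt is drawn back clear of the keeper (value of joint bolt above 0.028 m), for 0.1 s.
At the end, for the whole second after the job is handed in: The gate is held still (under 0.1 rad/s) between 20 and 40 degrees open (0.35 to 0.70 rad), the bolt is drawn back at least 26 mm, and the fingers still hold the knob (value of joint gate between 0.35 and 0.7 rad and value of joint bolt above 0.026 m and velocity of joint gate between -0.1 and 0.1 rad/s and contact force between the fingers and pull_knob above 0.5 N); the arm keeps its last pose, push and grip.
It fails at once if the bolt is forced against the keeper (over 25 N) (contact force between bolt and keeper above 25 N).
It fails at once if a loose thing on the bench or in the cage is pushed more than 30 mm away (distance of any of solvent_bottle, scissors, pencil_green, marker_black, eraser, test_weight, ring_gauge from where it was at the start of the episode above 0.03 m).
It also fails if it takes over 34 s, if anything falls off the work surface, if the arm or the gripper's body presses on something with over 40 N, if the wrist force passes 120 N, or if a joint passes its speed limit or range.

### The arm

A 6-joint arm with a two-finger parallel gripper is mounted at the origin on a cart in front of the work surface, level with it; the furniture and walls round the work are solid. World frame = base frame: x ahead of the robot, y to its left, z up, the work surface at z = 0. Lengths are in mm, angles in rad, forces in N, time in s.
With the tool pointing down it reaches from about 300 to 775 mm from the base axis. Payload 14.6 kg.
Tool frame: the origin (TCP) lies at the very end of the fingers, on their centre line; the grasp point (between the pads) lies 19 mm behind it; z points along the fingers, y is the line along which they close (so a half turn about z gives the same grasp; the last joint's range is limited). The gripper opens to 94 mm and grips with 3 to 60 N. Pads are 16 mm wide; open, the fingers measure 119 mm over their backs; the gripper's body (75 mm by 177 mm) begins 78 mm behind the grasp point.
Start: joints at [-1.169, 0.3, 1.521, -0, 1.321, -0.067], TCP at [248.491, -490.654, 205.446] pointing down, gripper open.
Joint ranges: [-3.03, 3.03], [-0.79, 2.21], [0.23, 2.52], [-1.04, 4.18], [0, 3.07], [-2.55, 2.55]. Speed limits (rad/s): [2.22, 2.22, 2.57, 3.14, 3.14, 3.14].

### API

Orientations are given as [roll, pitch, yaw] about the fixed x, y, z axes, in that order (R = Rz(yaw) Ry(pitch) Rx(roll)).
In Python, from cell import manip, camera, get_calibration gives the robot as it stands. The module is installed in compiled form; this text tells all that it offers.
- The arm moves only by the tool jog_arm, never from a script. Its argument "plan" is one flat list of numbers, 6 for each row, row after row: the shift along the world's x, y, z in m, then the turn, a rotation vector about the world's x, y, z in degrees. A call has 1 to 20 rows; each row is the pose to reach, as a shift and turn from the pose commanded when the call began; what a row does not reach only later rows make up. A row lasts 1/10 s, in which the tool goes at most 50 mm and 8.59 degrees, less where a joint would pass 70% of its speed; a pose out of reach is approached as far as the arm can. A call with a gripper value outside its range is refused whole. "claw" is the finger opening in m, from 0 to 0.094, set as the call begins (left out, the last holds). The fingers move at their own pace and stop on an object; "force" is the grip in N (left out, the last holds). Time passes only in rows, so rows that repeat a pose let the fingers close. It gives the time, the measured TCP pose, the force, the opening and the grip force at its end, in the units of the state.
- manip.read_state(): the state, without advancing time (a new reading comes with each control period).
- camera(name): name is "side" or "top"; returns (picture, depth): 420x560x3 uint8, red, green, blue; 420x560 float32, mm along the optical axis (not along the pixel's ray), 0 where there is no reading.
- get_calibration(name): a dict with "fx", "fy", "cx", "cy" (pixels), "origin" and "attitude" of the camera in the world. Camera axes: x right, y down, z forward; pixel columns grow to the right and rows downward; lengths in mm; the calibration is good to about 2 mm. A picture is of the moment at which its call begins. get_calibration takes no time and is no camera call.
- manip.sign_off(): hands the job in; it is judged then, once.
The state is a dict: "clock": time; "joints": joint angles; "qd": joint speeds; "effort": joint torques, N m; "eef_pos": TCP position; "eef_rot": TCP orientation; "wrist_force": force on the tool from outside, world axes, zero at the start; "moment": the same for the moment, N m; "finger_gap": finger opening in mm; "finger_force": force on a finger pad.
Only numpy, scipy, OpenCV 4.12 (cv2) and the standard library are available. Lean on these libraries where they do the work, as an engineer would, in place of code of your own. Each camera call takes 0.05 s, during which the arm holds its last target. There are 200 camera calls.

## Working session

There is one attempt and no reset: what is moved stays moved. The work goes in short steps, Python scripts to look and compute and a tool call to move; the robot and the scene stay as the last step left them, time stands still between calls to the robot, and variables do not carry over. Pictures are saved under pics/ and viewed, at most 10 in all, crops included, and the job is handed in when it is done.

Besides the shell and the picture viewer there is one more tool, called in YAML: its name, and indented under it one key for each argument. jog_arm: Moves the arm, as the interface text tells. Its arguments: {"type":"object","properties":{"plan":{"type":"array"},"claw":{"type":"number"},"force":{"type":"number"}},"required":["plan"]}

```bash
mkdir -p pics
cat > h.py <<'E'
import numpy as np, cv2
from cell import manip, camera, get_calibration
def grab(n,tag):
    p,d=camera(n); cv2.imwrite(f'pics/{tag}.png',p[:,:,::-1]); np.savez(f'/tmp/{tag}.npz',p=p,d=d); return p,d
def cal(n):
    c=get_calibration(n); A=np.array(c['attitude'],float)
    if A.shape!=(3,3):
        from scipy.spatial.transform import Rotation as R
        A=R.from_euler('xyz',A).as_matrix()
    return c,np.array(c['origin'],float),A
def ray(n,u,v):
    c,o,A=cal(n); return o,A@np.array([(u-c['cx'])/c['fx'],(v-c['cy'])/c['fy'],1.])
def on_plane(n,u,v,z):
    o,r=ray(n,u,v); return o+r*(z-o[2])/r[2]
def at_depth(n,u,v,d):
    o,r=ray(n,u,v); return o+r*d
def proj(n,P):
    c,o,A=cal(n); q=A.T@(np.array(P,float)-o); return c['fx']*q[0]/q[2]+c['cx'],c['fy']*q[1]/q[2]+c['cy'],q[2]
E
python3 - <<'E'
from h import *
for n in('side','top'):
    grab(n,n+'0'); print(get_calibration(n))
print(manip.read_state())
E
```

```text
{'fx': 394.38168466979755, 'fy': 394.38168466979755, 'cx': 272.6785883313086, 'cy': 208.32771734948977, 'origin': array([-74.72353558, 880.76839208, 784.24549731]), 'attitude': array([-2.16330291, -0.00740091, -2.54799514])}
{'fx': 410.4237684042335, 'fy': 410.4237684042335, 'cx': 278.20238801119234, 'cy': 211.10596060606682, 'origin': array([ 272.74770279,   14.23759358, 1347.21457734]), 'attitude': array([-2.96756869,  0.0068225 , -1.54570823])}
{'clock': 0.1, 'joints': array([-1.16863146e+00,  3.00399512e-01,  1.52151388e+00,  1.79875007e-05,
        1.32071978e+00, -6.66030048e-02]), 'qd': array([-0.00122346, -0.00334664, -0.00153798,  0.00148074, -0.00069304,
       -0.00024878]), 'effort': array([ 7.90953873e-04, -5.32645476e+01, -3.53280044e+01,  7.09546963e-02,
        2.34974711e-02, -5.41561940e-05]), 'eef_pos': array([ 248.38953745, -490.44881565,  204.95403152]), 'eef_rot': array([-3.14055560e+00, -8.66352400e-05,  4.68763368e-01]), 'wrist_force': array([-0.17599039,  0.87542997, -0.02911528]), 'moment': array([ 0.02962791, -0.00955077, -0.02633197]), 'finger_force': 0.0, 'finger_gap': 93.97099988482167}
```

View pics/side0.png

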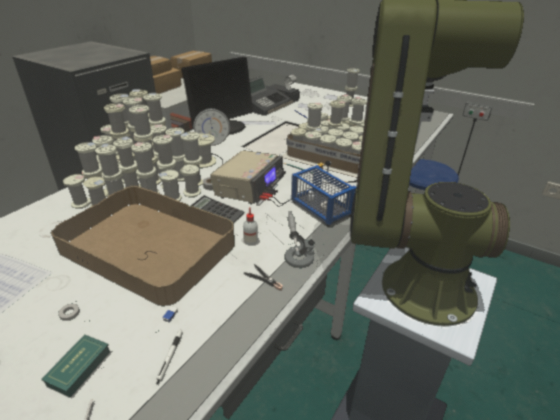

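View pics/top0.png

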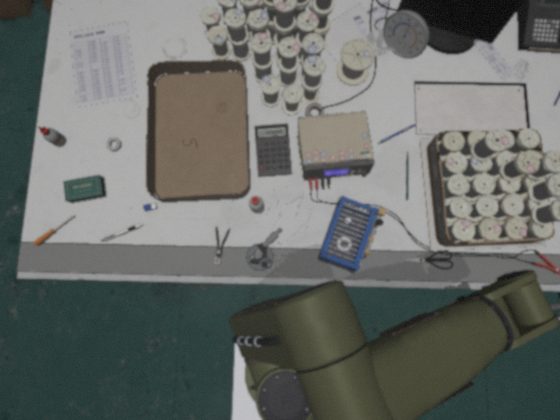

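The side view shows the blue cage around (323,193), with the arm to its right. The top view has the cage at (350,232), and brass and black parts on its right side near (378,225). I'll enlarge both.

Run:
```python
from h import *
t=cv2.imread('pics/top0.png')[185:285,300:400]; s=cv2.imread('pics/side0.png')[145:235,270:370]
a=cv2.resize(t,(400,400),interpolation=cv2.INTER_CUBIC); b=cv2.resize(s,(400,360),interpolation=cv2.INTER_CUBIC)
c=np.zeros((400,800,3),np.uint8); c[:,:400]=a; c[:360,400:]=b; cv2.imwrite('pics/crop0.png',c)
D=np.load('/tmp/top0.npz'); hsv=cv2.cvtColor(D['p'],cv2.COLOR_RGB2HSV)
m=((hsv[:,:,0]>100)&(hsv[:,:,0]<125)&(hsv[:,:,1]>110)).astype(np.uint8); m[:, :300]=0;m[:180]=0;m[290:]=0;m[:,400:]=0
cs,_=cv2.findContours(m,0,2); k=max(cs,key=cv2.contourArea)
print(cv2.contourArea(k)); bx=cv2.boxPoints(cv2.minAreaRect(k))
for u,v in bx: print(u,v,on_plane('top',u,v,118).round())
z=np.full((100,100),np.nan)
for v in range(185,285):
  for u in range(300,400):
    z[v-185,u-300]=at_depth('top',u,v,D['d'][v,u])[2]
ii=np.argwhere(z>121)
for v,u in ii: print(u+300,v+185,at_depth('top',u+300,v+185,D['d'][v+185,u+300]).round(),D['p'][v+185,u+300])
```

```text
2324.5
319.23315 257.04892 [353. -98. 118.]
340.00348 196.6262 [ 538. -160.  118.]
377.73273 209.59561 [ 500. -274.  118.]
356.9624 270.0183 [ 317. -210.  118.]Traceback (most recent call last):
  File "<stdin>", line 13, in <module>
  File "h.py", line 16, in at_depth
    o,r=ray(n,u,v); return o+r*d
        ~~~^^^^^^^
  File "h.py", line 12, in ray
    c,o,A=cal(n); return o,A@np.array([(u-c['cx'])/c['fx'],(v-c['cy'])/c['fy'],1.])
          ~~~^^^
  File "h.py", line 6, in cal
    c=get_calibration(n); A=np.array(c['attitude'],float)
ValueError: time passes only in moves, steps and waits
```

View pics/crop0.png

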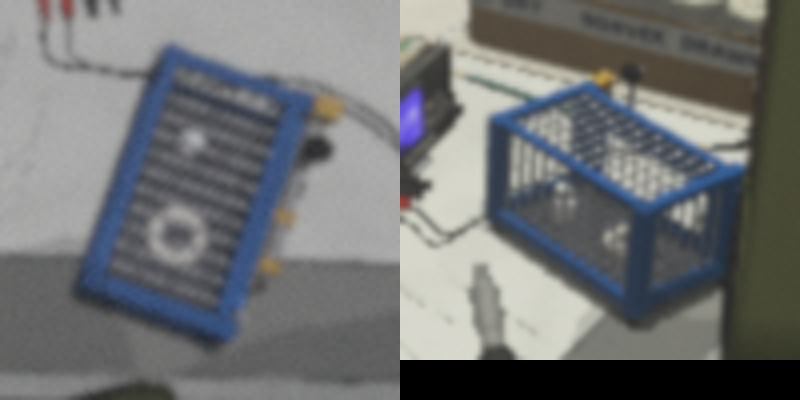

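The crop shows the knob as a black ball: top view about (379,222), side view about (328,163). The brass keeper is beyond it at top (382,212), and the hinge end is nearest the robot. Next I triangulate the knob.

```bash
python3 - <<'E'
s=open('h.py').read().replace("def cal(n):","import functools\n@functools.lru_cache\ndef cal(n):"); open('h.py','w').write(s)
E
cat >> h.py <<'E'
def dark(n,p,u0,v0,r,thr):
    g=p.max(axis=2).astype(float)[v0-r:v0+r+1,u0-r:u0+r+1]; w=np.clip(thr-g,0,None)
    # keep the blob at the centre
    k,l=cv2.connectedComponents((w>0).astype(np.uint8)); 
    i=np.unravel_index(np.argmax(w*(np.hypot(*np.mgrid[-r:r+1,-r:r+1])<4)),w.shape); w=w*(l==l[i])
    V,U=np.mgrid[v0-r:v0+r+1,u0-r:u0+r+1]; return (U*w).sum()/w.sum(),(V*w).sum()/w.sum(),(w>0).sum()
def tri(ut,us):
    o1,r1=ray('top',*ut); o2,r2=ray('side',*us)
    st=np.linalg.lstsq(np.c_[r1,-r2],o2-o1,rcond=None)[0]; a,b=o1+r1*st[0],o2+r2*st[1]; return (a+b)/2,np.linalg.norm(a-b)
E
python3 - <<'E'
from h import *
T=np.load('/tmp/top0.npz');S=np.load('/tmp/side0.npz')
print(T['p'].max(axis=2)[216:229,372:386]); print(S['p'].max(axis=2)[157:176,321:335])
for th in(60,75): 
    a=dark('top',T['p'],379,222,6,th); b=dark('side',S['p'],328,163,6,th); print(a,b,tri(a[:2],b[:2]),on_plane('top',*a[:2],137),on_plane('side',*b[:2],137))
print(T['d'][219:226,375:384].round(), S['d'][159:168,324:332].round())
hsv=cv2.cvtColor(T['p'],cv2.COLOR_RGB2HSV)
m=((hsv[:,:,0]>100)&(hsv[:,:,0]<125)&(hsv[:,:,1]>110)).astype(np.uint8)
c,o,A=cal('top')
# top-frame blue points, height 100..130
P=[]
for v,u in np.argwhere(m[185:285,300:400]):
    q=at_depth('top',u+300,v+185,float(T['d'][v+185,u+300]))
    if 105<q[2]<130: P.append(q)
P=np.array(P); r=cv2.minAreaRect(P[:,:2].astype(np.float32)); print(len(P),r,cv2.boxPoints(r),P[:,2].mean())
E
```

```text
[[129 134 132 123 110 111 118 117 117 125 138 148 159 167]
 [131 131 132 121 114 119 124 122 128 142 159 164 169 168]
 [130 129 127 114 105 107 111 107 118 140 156 166 169 170]
 [127 130 123 103  91  85  85  82  92 116 146 162 171 170]
 [126 125 115  96  77  61  56  57  61  89 117 149 165 169]
 [126 119 104  85  64  56  51  51  55  66  94 131 161 172]
 [123 120  98  73  56  46  53  53  53  59  85 127 158 170]
 [124 115  92  71  53  50  51  53  59  69  98 137 161 169]
 [123 104  85  69  62  61  66  74  78  92 121 148 166 172]
 [117  99  86  76  75  87  99 107 117 129 146 159 166 167]
 [117  96  89  92  97 117 132 143 148 158 163 167 169 167]
 [112 101 105 109 121 142 157 161 164 168 168 167 165 168]
 [108 110 121 131 141 155 164 170 167 168 167 167 166 168]]
[[ 83  82  82  83  83  83  83  84  86  87  90  92  96  96]
 [ 83  82  83  83  83  82  82  81  82  83  83  84  86  89]
 [ 83  82  83  84  83  83  81  81  81  82  81  81  81  83]
 [ 83  84  83  83  82  77  74  76  80  82  83  81  81  81]
 [ 91  86  83  82  74  63  60  62  73  86  84  83  82  81]
 [125 108  93  82  66  53  52  54  65
[... 1837 characters left out ...]
353. 1357.]] [[1661. 1657. 1650. 1651. 1645. 1635. 1639. 1632.]
 [1653. 1653. 1654. 1648. 1649. 1643. 1641. 1640.]
 [1654. 1658. 1398. 1403. 1397. 1395. 1648. 1642.]
 [1661. 1395. 1398. 1392. 1395. 1391. 1398. 1635.]
 [1662. 1399. 1390. 1394. 1393. 1395. 1398. 1640.]
 [1668. 1400. 1397. 1401. 1396. 1397. 1404. 1649.]
 [1669. 1401. 1394. 1394. 1398. 1402. 1650. 1651.]
 [1670. 1661. 1406. 1407. 1402. 1653. 1655. 1653.]
 [1658. 1655. 1664. 1405. 1413. 1662. 1653. 1652.]]
625 ((428.1525573730469, -187.53372192382812), (115.80396270751953, 194.32159423828125), 70.47774505615234) [[ 317.2281  -209.63852]
 [ 500.3785  -274.57553]
 [ 539.077   -165.42892]
 [ 355.9266  -100.49191]] 116.83241142733856
```

Run:
```python
from h import *
T=np.load('/tmp/top0.npz');S=np.load('/tmp/side0.npz')
def blob(D,u0,v0,lo,hi,r=7):
    d=D[v0-r:v0+r+1,u0-r:u0+r+1]; m=((d>lo)&(d<hi)).astype(np.uint8); v,u=np.nonzero(m); return u.mean()+u0-r,v.mean()+v0-r,m.sum()
a=blob(T['d'],379,222,1200,1226); b=blob(S['d'][:169],328,162,1380,1410,6)
print(a,b,tri(a[:2],b[:2]),on_plane('top',*a[:2],137),on_plane('side',*b[:2],137))
# heights on the way
for v in range(130,280,12):
    print(v,[int(at_depth('top',u,v,float(T['d'][v,u]))[2]) for u in range(370,470,8)])
x=np.array([.334,.9425]);y=np.array([-.9425,.334]);c=np.array([428.15,-187.5])
for P in (tri(a[:2],b[:2])[0],on_plane('top',*a[:2],137)): print('cage frame',(P[:2]-c)@x,(P[:2]-c)@y)
```

```text
(np.float64(379.3636363636364), np.float64(222.0909090909091), np.uint64(44)) (np.float64(327.35483870967744), np.float64(163.48387096774192), np.uint64(31)) (array([ 461.50806676, -274.45367031,  131.93681606]), np.float64(3.1921899376300624)) [ 459.25576694 -273.8699851   137.        ] [ 458.85498624 -264.98100883  137.        ]
130 [2, -6, 0, 0, 0, -2, -11, -18, -12, -18, -13, -14, -19]
142 [113, -1, 1, 5, 4, 0, -6, 5, 78, 106, 106, 108, 77]
154 [112, -1, -2, 1, -1, -1, -2, 4, 73, 38, 21, 107, 37]
166 [106, 0, 2, -2, -1, 1, -7, 7, 64, 56, 111, 108, 110]
178 [5, -2, 3, -2, 4, -5, -4, 6, 45, 90, 110, 105, 109]
190 [-2, -2, -2, 2, 0, 0, -6, 5, 32, 89, 110, 106, 109]
202 [-2, 0, 0, 1, -3, 1, -3, -2, 19, 79, 6, 104, 107]
214 [112, 84, 3, 6, -1, 0, 0, -1, 10, 80, 67, 110, 107]
226 [113, 0, 2, -3, 0, 1, -3, 1, 0, 76, 60, 103, 112]
238 [91, 2, 4, 2, -1, -5, -1, 1, 5, 61, 50, 112, 109]
250 [-4, -1, 0, 3, -1, 4, 0, -3, 2, 1, -1, 0, 0]
262 [-1, -2, -3, -3, -4, 1, -1, 0, 0, 0, 0, -1, -5]
274 [-3, 5, 0, -1, -3, 3, -3, 4, 1347, -1, 0, -3, 0]
cage frame -70.8122399722238 -60.482503805548504
cage frame -71.01438480252921 -58.16476036517924
```

jog_arm:
  plan: [0.012,0.012,0,0,0,-2,0.03,0.031,0,0,0,-6,0.05,0.052,0,0,0,-11,0.071,0.073,0,0,0,-16,0.092,0.095,0,0,0,-20,0.113,0.117,0,0,0,-25,0.134,0.139,0,0,0,-30,0.155,0.16,0,0,0,-34,0.175,0.181,0,0,0,-38,0.192,0.199,0,0,0,-42,0.204,0.211,0,0,0,-45,0.2115,0.219,0,0,0,-46.4,0.2115,0.219,-0.01,0,0,-46.4,0.2115,0.219,-0.025,0,0,-46.4,0.2115,0.219,-0.035,0,0,-46.4,0.2115,0.219,-0.035,0,0,-46.4]
  claw: 0.05
  force: 4

```text
clock: 1.7
eef_pos: [459.0, -271.6, 168.6]
eef_rot: [-3.141, 0.003, -0.341]
wrist_force: [0.1, 0.8, 0.1]
finger_gap: 50.0
finger_force: 0.0
```

Run:
```python
from h import *
t,_=grab('top','top1'); s,_=grab('side','side1')
print(manip.read_state())
c=np.zeros((400,800,3),np.uint8); c[:,:400]=cv2.resize(cv2.imread('pics/top1.png')[180:280,320:420],(400,400),interpolation=cv2.INTER_CUBIC)
c[:,400:]=cv2.resize(cv2.imread('pics/side1.png')[110:210,280:380],(400,400),interpolation=cv2.INTER_CUBIC); cv2.imwrite('pics/crop1.png',c)
```

```text
{'clock': 1.8, 'joints': array([-6.02693580e-01,  2.96331032e-01,  1.60967418e+00,  2.20047473e-05,
        1.23585593e+00,  1.30933153e+00]), 'qd': array([ 0.00302047, -0.01010825, -0.01177426, -0.00060131,  0.00072053,
        0.00249822]), 'effort': array([-1.80566433e-02, -5.06980669e+01, -3.32284105e+01,  3.05332406e-02,
       -1.32702333e-01, -1.72759249e-02]), 'eef_pos': array([ 459.79050693, -271.94666216,  170.43990826]), 'eef_rot': array([-3.14150318e+00,  2.53995417e-04, -3.41236003e-01]), 'wrist_force': array([ 0.38292196, -0.89101236, -0.68375317]), 'moment': array([ 0.03821984, -0.01157398, -0.00724169]), 'finger_force': 0.0, 'finger_gap': 49.853659553999194}
```

View pics/crop1.png

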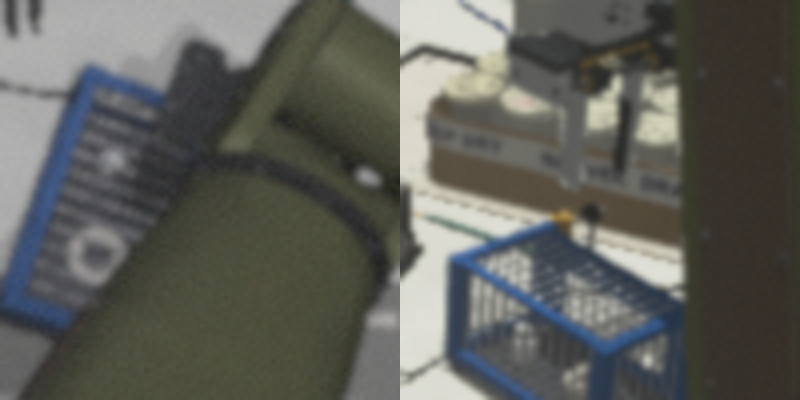

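The side view shows the fingertips at about (323,157) and (334.5,153), straddling the knob at (328,163). I'll compare these with the projected TCP to cancel the calibration error.

Run:
```python
from h import *
t=np.array([459.8,-272,170.4]); x=np.array([.334,.9425,0])
for k in(-31,-25,0,25,31): print(k,np.round(proj('side',t+k*x),1))
for P in([459.8,-272,137],[459.5,-270,137],[460,-266,137]): print(P,np.round(proj('side',P),1))
D=np.load('/tmp/side1.npz')['d']
print(D[148:170,318:340].astype(int))
```

```text
-31 [ 335.3  151.9 1399.7]
-25 [ 334.   152.3 1396.7]
0 [ 328.8  154.2 1384.3]
25 [ 323.6  156.  1371.9]
31 [ 322.3  156.5 1368.9]
[459.8, -272, 137] [ 328.   162.7 1403. ]
[459.5, -270, 137] [ 327.8  162.9 1401.5]
[460, -266, 137] [ 327.2  163.3 1398.9]
[[1649 1632 1350 1346 1348 1342 1338 1342 1623 1625 1621 1620 1614 1611
  1610 1394 1388 1386 1378 1381 1386 1625]
 [1640 1637 1353 1351 1346 1342 1342 1343 1619 1613 1617 1618 1615 1619
  1616 1394 1383 1382 1386 1385 1390 1623]
 [1639 1645 1355 1346 1342 1344 1346 1346 1617 1620 1617 1619 1611 1609
  1606 1391 1390 1384 1378 1389 1387 1593]
 [1651 1646 1354 1353 1349 1344 1344 1346 1622 1619 1616 1619 1616 1617
  1609 1392 1388 1386 1387 1388 1598 1596]
 [1649 1638 1359 1354 1350 1348 1351 1353 1626 1631 1619 1619 1619 1611
  1612 1393 1391 1385 1384 1385 1599 1596]
 [1650 1639 1361 1355 1353 1348 1351 1359 1628 1625 1624 1625 1623 1616
     0 1617 1392 1388 1394 1599 1596 1602]
 [1669 1658 1360 1356 1354 1349 1359 1359 1631 1633 1624 1620 1621 1615
  1618 1619 1613 1613 1606 1602 1603 1599]
 [1655 1658 1372 1361 1351 1351 1352 163
[... 985 characters left out ...]
630 1619]
 [1436 1441 1437 1439 1444 1437 1665 1397 1395 1394 1392 1393 1401 1652
  1646 1641 1637 1636 1639 1635 1625 1632]
 [1435 1429 1437 1434 1438 1442 1667 1404 1398 1392 1393 1394 1646 1650
  1649 1644 1646 1639 1627 1634 1637 1626]
 [1424 1423 1458 1447 1447 1440 1676 1666 1407 1402 1400 1660 1653 1655
  1646 1646 1639 1630 1634 1638 1631 1641]
 [1419 1424 1453 1449 1448 1656 1658 1654 1665 1407 1410 1657 1657 1651
  1643 1653 1646 1650 1640 1644 1638 1628]
 [1409 1411 1410 1455 1450 1656 1650 1654 1652 1410 1411 1654 1662 1651
  1652 1661 1647 1640 1648 1643 1637 1637]
 [1411 1400 1407 1406 1405 1653 1654 1643 1648 1415 1411 1644 1648 1645
  1647 1652 1645 1652 1642 1653 1640 1641]]
```

jog_arm:
  plan: [0,0.0015,-0.012,0,0,0,0,0.0015,-0.024,0,0,0,0,0.0015,-0.036,0,0,0,0,0.0015,-0.045,0,0,0,0,0.0015,-0.048,0,0,0,0,0.0015,-0.048,0,0,0,0,0.0015,-0.048,0,0,0]

```text
clock: 2.5
eef_pos: [460.2, -270.3, 122.8]
eef_rot: [3.141, -0.001, -0.341]
wrist_force: [0.1, -0.7, 0.0]
finger_gap: 49.8
finger_force: 0.0
```

jog_arm:
  plan: [0,0,0,0,0,0,0,0,0,0,0,0,0,0,0,0,0,0,0,0,0,0,0,0,0,0,0,0,0,0]
  claw: 0.026
  force: 4

```text
clock: 3.0
eef_pos: [460.0, -270.2, 122.5]
eef_rot: [-3.142, -0.0, -0.341]
wrist_force: [0.4, 0.3, 0.0]
finger_gap: 26.4
finger_force: 0.0
```

jog_arm:
  plan: [0,0,0,0,0,0,0,0,0,0,0,0,0,0,0,0,0,0]
  claw: 0.015
  force: 4

```text
clock: 3.3
eef_pos: [460.0, -270.4, 122.5]
eef_rot: [3.141, -0.0, -0.341]
wrist_force: [-1.0, -3.6, -0.2]
finger_gap: 21.4
finger_force: 4.0
```

jog_arm:
  plan: [-0.0003,-0.001,0,0,0,0,-0.0003,-0.001,0,0,0,0,-0.0003,-0.001,0,0,0,0]

```text
clock: 3.6
eef_pos: [459.7, -271.1, 122.4]
eef_rot: [-3.141, -0.0, -0.341]
wrist_force: [-0.2, -0.5, 1.8]
finger_gap: 21.6
finger_force: 4.0
```

jog_arm:
  plan: [0,0,0,0,0,0,0,0,0,0,0,0,0,0,0,0,0,0]
  force: 20

```text
clock: 3.9
eef_pos: [459.7, -271.1, 122.5]
eef_rot: [-3.141, -0.0, -0.341]
wrist_force: [1.4, -0.9, 0.7]
finger_gap: 20.4
finger_force: 20.0
```

jog_arm:
  plan: [-0.0005,0.0002,0.001,0,0,0,-0.001,0.0004,0.0022,0,0,0,-0.0016,0.0006,0.0034,0,0,0,-0.0022,0.0008,0.0046,0,0,0,-0.0028,0.001,0.0058,0,0,0,-0.0034,0.0012,0.007,0,0,0,-0.004,0.0014,0.0082,0,0,0,-0.0044,0.0016,0.0092,0,0,0,-0.0044,0.0016,0.0092,0,0,0,-0.0044,0.0016,0.0092,0,0,0]

```text
clock: 4.9
eef_pos: [455.2, -269.5, 131.6]
eef_rot: [-3.142, 0.0, -0.341]
wrist_force: [-0.6, -0.6, -1.1]
finger_gap: 20.7
finger_force: 20.0
```

jog_arm:
  plan: [-0.0015,0.0005,0,0,0,0,-0.003,0.001,0,0,0,0,-0.0045,0.0016,0,0,0,0,-0.006,0.0021,0,0,0,0,-0.0075,0.0027,0,0,0,0,-0.0075,0.0027,0,0,0,0]

```text
clock: 5.5
eef_pos: [447.5, -266.8, 131.6]
eef_rot: [3.142, 0.0, -0.341]
wrist_force: [-0.6, -0.9, -2.5]
finger_gap: 20.8
finger_force: 20.0
```

jog_arm:
  plan: [-0.002,0.0007,0,0,0,0,-0.004,0.0014,0,0,0,0,-0.006,0.0021,0,0,0,0,-0.008,0.0028,0,0,0,0,-0.01,0.0035,0,0,0,0,-0.012,0.0043,-0.0001,0,0,0,-0.014,0.005,-0.0001,0,0,0,-0.016,0.0057,-0.0002,0,0,0,-0.018,0.0064,-0.0002,0,0,0,-0.02,0.0071,-0.0003,0,0,0,-0.022,0.0078,-0.0003,0,0,0,-0.0235,0.0083,-0.0003,0,0,0,-0.025,0.0089,-0.0003,0,0,0,-0.025,0.0089,-0.0003,0,0,0]

```text
clock: 6.9
eef_pos: [422.6, -257.9, 131.3]
eef_rot: [3.142, 0.0, -0.341]
wrist_force: [-1.2, -1.7, -2.7]
finger_gap: 21.0
finger_force: 20.0
```

jog_arm:
  plan: [-0.0007,-0.0015,0,0,0,-1,-0.0014,-0.0031,0,0,0,-2,-0.0021,-0.0046,0,0,0,-3,-0.0028,-0.0062,0,0,0,-4,-0.0036,-0.0077,0,0,0,-5,-0.0044,-0.0092,0,0,0,-6,-0.0052,-0.0107,0,0,0,-7,-0.006,-0.0121,0,0,0,-8,-0.0069,-0.0136,0,0,0,-9,-0.0078,-0.015,0,0,0,-10,-0.0078,-0.015,0,0,0,-10]

```text
clock: 8.0
eef_pos: [414.9, -273.1, 131.4]
eef_rot: [3.142, 0.0, -0.517]
wrist_force: [0.2, 2.8, -3.3]
finger_gap: 20.8
finger_force: 20.0
```

Run:
```python
from h import *
grab('side','side2')
cv2.imwrite('pics/crop2.png',cv2.resize(cv2.imread('pics/side2.png')[110:210,280:380],(600,600),interpolation=cv2.INTER_CUBIC))
s=manip.read_state(); print(s['wrist_force'],s['eef_pos'],s['finger_gap'])
```

```text
[ 0.78030091  2.7399577  -3.56737861] [ 414.94478026 -273.03886713  131.33936579] 20.894450422931616
```

View pics/crop2.png

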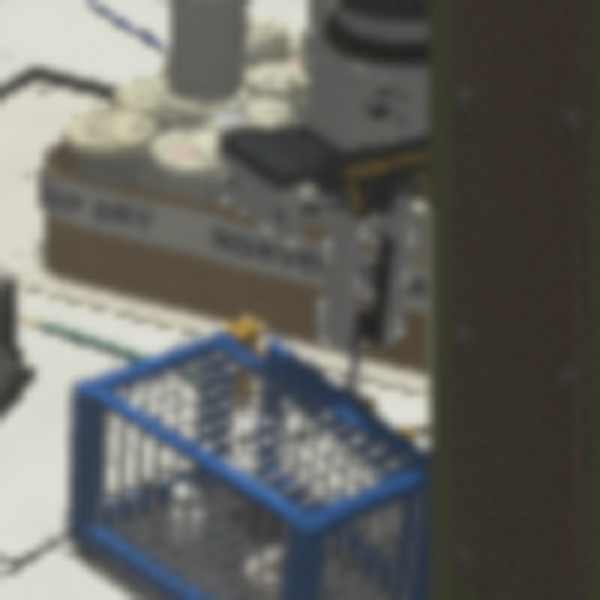

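The gate leaf has parted from the frame near crop (275,345), and the fingers hold the knob near (370,325). The force matches the spring, so I'll continue the swing to 30°.

jog_arm:
  plan: [-0.001,-0.0014,0,0,0,-1,-0.0019,-0.0028,0,0,0,-2,-0.0028,-0.0042,0,0,0,-3,-0.0038,-0.0055,0,0,0,-4,-0.0048,-0.0069,0,0,0,-5,-0.0058,-0.0082,0,0,0,-6,-0.0069,-0.0095,0,0,0,-7,-0.008,-0.0108,0,0,0,-8,-0.0091,-0.0121,0,0,0,-9,-0.0102,-0.0134,0,0,0,-10,-0.0114,-0.0146,0,0,0,-11,-0.0126,-0.0158,0,0,0,-12,-0.0138,-0.017,0,0,0,-13,-0.015,-0.0182,0,0,0,-14,-0.0162,-0.0194,0,0,0,-15,-0.0175,-0.0205,0,0,0,-16,-0.0188,-0.0216,0,0,0,-17,-0.0201,-0.0227,0,0,0,-18,-0.0214,-0.0238,0,0,0,-19,-0.0227,-0.0248,0,0,0,-20]

```text
clock: 10.05
eef_pos: [392.2, -297.9, 131.4]
eef_rot: [3.142, -0.0, -0.866]
wrist_force: [1.4, 3.4, -3.0]
finger_gap: 20.8
finger_force: 20.0
```

jog_arm:
  plan: [0,0,0,0,0,0,0,0,0,0,0,0,0,0,0,0,0,0,0,0,0,0,0,0,0,0,0,0,0,0]

```text
clock: 10.55
eef_pos: [392.3, -297.8, 131.4]
eef_rot: [3.142, -0.0, -0.864]
wrist_force: [0.6, 1.9, -3.6]
finger_gap: 20.4
finger_force: 20.0
```

Run:
```python
from h import *
grab('side','side3'); grab('top','top3')
c=np.zeros((400,800,3),np.uint8)
c[:,400:]=cv2.resize(cv2.imread('pics/side3.png')[110:210,280:380],(400,400),interpolation=cv2.INTER_CUBIC)
c[:,:400]=cv2.resize(cv2.imread('pics/top3.png')[180:280,320:420],(400,400),interpolation=cv2.INTER_CUBIC); cv2.imwrite('pics/crop3.png',c)
s=manip.read_state(); print(s['clock'],s['wrist_force'],s['eef_pos'],s['finger_gap'],s['finger_force'],s['joints'])
```

```text
10.65 [ 3.02436754  2.35343297 -3.34297325] [ 392.32572049 -297.7356353   131.35360732] 20.99044334828378 19.99956786632538 [-7.23563372e-01  2.50576716e-01  1.76681693e+00  1.87671607e-05
  1.12413786e+00  1.71174832e+00]
```

View pics/crop3.png

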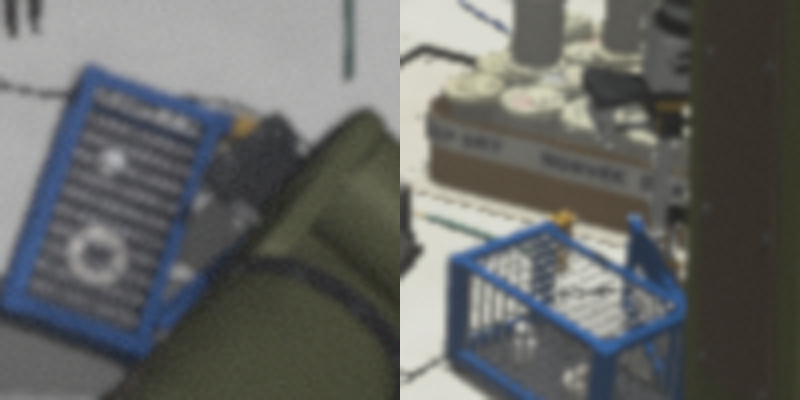

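The gate stands about 30° open and the knob is held. I'll nudge the bolt slightly toward the hinge for draw margin, watching the force.

jog_arm:
  plan: [-0.0005,0.0006,0,0,0,0,-0.001,0.0013,0,0,0,0,-0.0015,0.002,0,0,0,0,-0.0015,0.002,0,0,0,0,-0.0015,0.002,0,0,0,0,-0.0015,0.002,0,0,0,0,-0.0015,0.002,0,0,0,0]

```text
clock: 11.35
eef_pos: [391.1, -296.1, 131.7]
eef_rot: [-3.141, -0.001, -0.865]
wrist_force: [5.6, -1.4, 0.9]
finger_gap: 20.8
finger_force: 20.0
```

```bash
python3 -c "
from cell import manip
s=manip.read_state(); print(s['wrist_force'],s['finger_force'],abs(s['qd']).max()); print(manip.sign_off())"
```

```text
[ 5.58766658 -1.36305199  0.91837729] 20.00020533800125 0.0009853398816622046
the job is handed in; nothing more can be done
None
```

The job is handed in: I lifted the bolt over the lip, drew it back to what felt like its end stop, and swung the gate to about 30°, still with the knob held at 20 N; sign-off returned no verdict, and the angle and draw are inferred from the arm's position, forces and pictures.

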